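# Find the bur box with the loose lid knob

## Robot

A 6-joint arm with a two-finger parallel gripper is mounted at the origin on a cart in front of the work surface, level with it; the furniture and walls round the work are solid. World frame = base frame: x ahead of the robot, y to its left, z up, the work surface at z = 0. Lengths are in mm, angles in rad, forces in N, time in s.
With the tool pointing down it reaches from about 275 to 1000 mm from the base axis. Payload 8.4 kg.
Tool frame: the origin (TCP) lies between the finger pads; the fingertips stand r.finger_overhang ahead of it and the grasp point (between the pads) is the TCP (r.finger_overhang is the distance from the TCP to the fingertips, in mm); z points along the fingers, y is the line along which they close (so a half turn about z gives the same grasp; the last joint's range is limited). The gripper opens to 85 mm and grips with 20 to 120 N. Pads are 22 mm wide; open, the fingers measure 114 mm over their backs; the gripper's body (76 mm by 85 mm) begins 54 mm behind the grasp point. The pads swing forward as they close: fully open they stand 13 mm farther back than shut.
Start: joints at [-0.002, 0.353, 1.633, -0, 1.155, -0.002], TCP at [625.002, -0, 250.281] pointing down, gripper open.
Joint ranges: [-2.63, 2.63], [-0.92, 2.1], [0.06, 2.66], [-1.3, 4.44], [0, 2.69], [-3.02, 3.02]. Speed limits (rad/s): [2.22, 2.22, 2.79, 3.14, 3.14, 3.14].

## Interface

Orientations are given as [roll, pitch, yaw] about the fixed x, y, z axes, in that order (R = Rz(yaw) Ry(pitch) Rx(roll)).
In Python, from rig import r, cams, sign_off gives the robot as it stands.
- The arm moves only by the shell command python3 -m crank 'ROWS' [FORCE]. ROWS is JSON, a list of rows, each a list of 7 numbers: the shift along the tool's x, y, z in m, then the turn, a rotation vector about the tool's x, y, z in rad, then the closure, from 0 (fully open) to 1 (shut). In form: [[dx, dy, dz, ax, ay, az, gripper], ...]. A call has 1 to 5 rows; each row is the pose to reach, as a shift and turn from the pose commanded when the call began, along the tool's axes at that moment; what a row does not reach only later rows make up. A row lasts 1/10 s, in which the tool goes at most 50 mm and 8.59 degrees, less where a joint would pass 70% of its speed; a pose out of reach is approached as far as the arm can. A call with a gripper value outside its range is refused whole. The fingers move at their own pace and stop on an object; FORCE is the grip in N (left out, the last holds). Time passes only in rows, so rows that repeat a pose let the fingers close. It gives the time, the measured TCP pose, the force, the opening and the grip force at its end, in the units of the state.
- r.sense(): the state, without advancing time (a new reading comes with each control period).
- cams.grab_frame(name): name is "scene" or "side" or "wrist"; returns a dict with "image" (480x640x3 uint8, red, green, blue), "fx", "fy", "cx", "cy" (pixels), "position" and "orientation" of the camera in the world. Camera axes: x right, y down, z forward; pixel columns grow to the right and rows downward; lengths in mm; the calibration is good to about 2 mm. A picture is of the moment at which its call begins. There is no depth.
- sign_off(): hands the job in; it is judged then, once.
The state is a dict: "clock": time; "qpos": joint angles; "qvel": joint speeds; "joint_efforts": joint torques, N m; "eef_pos": TCP position; "tcp_rot": TCP orientation; "contact_force": force on the tool from outside, world axes, zero at the start; "wrist_torque": the same for the moment, N m; "opening": opening from 0.0 (shut) to 1.0 (fully open); "grasp_force": force on a finger pad.
Only numpy, scipy, OpenCV 4.12 (cv2) and the standard library are available. Lean on these libraries where they do the work, as an engineer would, in place of code of your own. Each camera call takes 0.05 s, during which the arm holds its last target. There are 200 camera calls.

## Task

One of the three steel bur boxes has a lid knob that has worked loose. Find it by rocking the knobs to and fro along the length of the box: rock the loose one right over to a stop, back upright and right over again, to either side. Then carry that box over and set it down flat in the steel tray, not dropped; leave the two sound boxes standing where they are and do not disturb the reel or the dropper bottle.

Things in the scene. Friction and masses are not known exactly. Their poses are not given: they have to be found in the camera images.
- tray: Shallow open stainless repair tray, fixed. 130 mm along its own x, 260 mm along its own y, rim 23 mm high; its inner floor is about 108 x 238 mm and 2 mm above its origin. Origin: centre of its underside. It lies behind the boxes with its long axis (own +y towards the robot) pointing roughly away from the robot (along world x).
- box_a: One of three look-alike shut steel bur boxes (lid fixed), 120 mm long (own x), 46 wide (own y), 36 high without the knob, about 0.4 kg, centre of mass about 15 mm from the middle towards own -x. Origin: centre of the underside. Own +x: knob end (away from the robot); -x: hinge end, with room to grip across the width 30 to 35 mm from the middle, clear of the knob.
- ball_a (a point): Centre of the black 22 mm ball of that box's lid knob, on a 9 mm stem: 38 mm from the box's middle to own +x, 80 mm above its underside. z: along the stem. A sound knob is rigid; pushed with 2 to 3 N, the box slides. The loose one starts upright too; it rocks only along the box, on a pivot 46 mm below the ball, to stops at 0.28 rad (13 mm) each way, at about 0.5 N, and stays where left.
- box_b: One of three look-alike shut steel bur boxes (lid fixed), 120 mm long (own x), 46 wide (own y), 36 high without the knob, about 0.4 kg, centre of mass about 15 mm from the middle towards own -x. Origin: centre of the underside. Own +x: knob end (away from the robot); -x: hinge end, with room to grip across the width 30 to 35 mm from the middle, clear of the knob.
- ball_b (a point): Centre of the black 22 mm ball of that box's lid knob, on a 9 mm stem: 38 mm from the box's middle to own +x, 80 mm above its underside. z: along the stem. A sound knob is rigid; pushed with 2 to 3 N, the box slides. The loose one starts upright too; it rocks only along the box, on a pivot 46 mm below the ball, to stops at 0.28 rad (13 mm) each way, at about 0.5 N, and stays where left.
- box_c: One of three look-alike shut steel bur boxes (lid fixed), 120 mm long (own x), 46 wide (own y), 36 high without the knob, about 0.4 kg, centre of mass about 15 mm from the middle towards own -x. Origin: centre of the underside. Own +x: knob end (away from the robot); -x: hinge end, with room to grip across the width 30 to 35 mm from the middle, clear of the knob.
- ball_c (a point): Centre of the black 22 mm ball of that box's lid knob, on a 9 mm stem: 38 mm from the box's middle to own +x, 80 mm above its underside. z: along the stem. A sound knob is rigid; pushed with 2 to 3 N, the box slides. The loose one starts upright too; it rocks only along the box, on a pivot 46 mm below the ball, to stops at 0.28 rad (13 mm) each way, at about 0.5 N, and stays where left.
- reel: Blue roll of sterilisation pouch on the left, 135 mm across, 64 mm high; bystander. Origin: centre of its underside.
- dropper: Small brown dropper bottle standing at the front right, 33 mm across, 102 mm high; bystander. Origin: centre of its underside.

How it is judged (in metres and radians):
On the way, in this order (a step that is already met when the one before it is completed fails the run):
1. the loose knob is rocked over to one side, more than 0.18 rad (angle between the z axis of ball_b and the z axis of box_b, either way round above 0.18 rad), for 0.05 s.
2. the loose knob is brought back through upright, within 0.1 rad (angle between the z axis of ball_b and the z axis of box_b, either way round below 0.1 rad).
3. the loose knob is rocked over again, more than 0.18 rad (angle between the z axis of ball_b and the z axis of box_b, either way round above 0.18 rad), for 0.05 s.
4. the box with the loose knob is lifted clear of the worktop (height (world z) of box_b above 0.03 m), for 0.1 s.
At the end, for the whole second after the job is handed in: Loose-knob box flat on the tray floor (its middle within 32 mm across and 60 mm along the tray, underside under 8 mm above the tray's). Sound boxes upright, within 40 mm of their starts. Boxes at rest. Reel and dropper within 40 mm of their starts (x of box_b in the frame of tray between -0.032 and 0.032 m and y of box_b in the frame of tray between -0.06 and 0.06 m and z of box_b in the frame of tray below 0.008 m and distance of each of box_a, box_c, reel, dropper from where it was at the start of the episode below 0.04 m and angle between each of box_a, box_b, box_c's own z axis and vertical below 0.12 rad and linear speed of each of box_a, box_b, box_c below 0.03 m/s); the robot touches nothing.
It fails at once if a bur box is tipped over (angle between any of box_a, box_b, box_c's own z axis and vertical above 0.6 rad).
It fails at once if the box with the loose knob is dropped (falls faster than 0.6 m/s out of the fingers) (linear speed of box_b above 0.6 m/s and contact force between the fingers and box_b below 0.2 N).
It fails at once if a sound bur box is lifted (height (world z) of any of box_a, box_c above 0.03 m).
It also fails if it takes over 72 s, if anything falls off the work surface, if the arm or the gripper's body presses on something with over 40 N, if the wrist force passes 120 N, or if a joint passes its speed limit or range.

## Working session

There is one attempt and no reset: what is moved stays moved. The work goes in short steps, Python scripts to look and compute and a shell command to move; the robot and the scene stay as the last step left them, time stands still between calls to the robot, and variables do not carry over. Pictures are saved under pics/ and viewed, at most 11 in all, crops included, and the job is handed in when it is done.

```bash
ls; mkdir -p pics
python3 - <<'E'
from rig import r,cams
import cv2,numpy as np
print(r.sense(), r.finger_overhang)
for n in ("scene","side"):
    f=cams.grab_frame(n); cv2.imwrite(f"pics/{n}0.png",f["image"][:,:,::-1]); print(n,{k:v for k,v in f.items() if k!="image"})
E
```

```text
pics
{'clock': 0.0, 'qpos': array([-2.42533820e-03,  3.53630703e-01,  1.63413799e+00,  5.44708276e-06,
        1.15519564e+00, -2.40781260e-03]), 'qvel': array([-0.00036797, -0.00107515,  0.00013213, -0.00099998, -0.00124018,
       -0.00024351]), 'joint_efforts': array([-2.03471049e-03, -6.05236173e+01, -3.42063046e+01, -2.62302356e-04,
        9.48130677e-03,  3.61521288e-06]), 'eef_pos': array([ 6.24550180e+02, -1.31308404e-02,  2.49570910e+02]), 'tcp_rot': array([-3.14022099e+00, -8.28309425e-06,  1.57077659e+00]), 'contact_force': array([ 0.32761226, -0.40063409, -0.05348351]), 'wrist_torque': array([-0.02011924, -0.01422353,  0.00365669]), 'grasp_force': 0.0, 'opening': 1.0011677607002822} 19.0
scene {'fx': 527.4486268149788, 'fy': 527.4486268149788, 'cx': 317.01558163516773, 'cy': 239.52508643247566, 'position': array([-269.22115028, -992.13738067,  704.9305137 ]), 'orientation': array([-2.03320265,  0.02455763, -0.69796199])}
side {'fx': 540.0325690214637, 'fy': 540.0325690214637, 'cx': 309.3948352752207, 'cy': 239.48146904113307, 'position': array([  404.4171042 , -1353.07078715,   567.72585513]), 'orientation': array([-1.92234517,  0.00616733, -0.12183785])}
```

View pics/scene0.png

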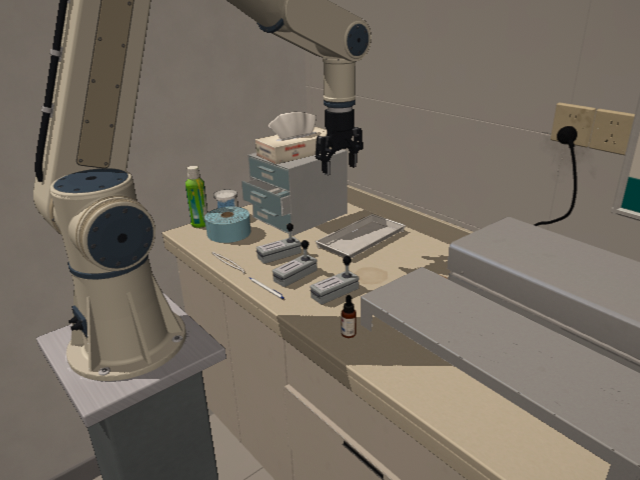

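View pics/side0.png

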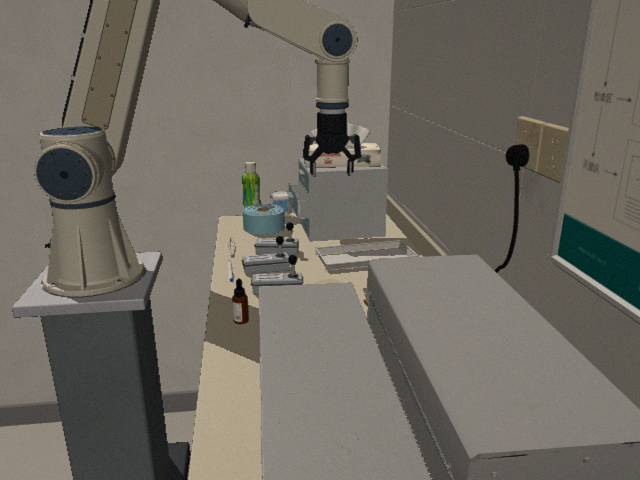

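The scene view shows the three box knobs (balls) at about (290,228), (305,244) and (347,260). The tray is near (362,236), the reel at (228,224) and the dropper at (349,318). In the side view the balls are at about (290,228), (279,241) and (292,260).

```bash
cat > h.py <<'E'
import numpy as np,cv2
from scipy.spatial.transform import Rotation as R
from rig import r,cams
def ray(f,u,v):
    d=R.from_euler('xyz',f["orientation"]).apply([(u-f["cx"])/f["fx"],(v-f["cy"])/f["fy"],1.]); return np.array(f["position"]),d/np.linalg.norm(d)
def onz(f,u,v,z):
    p,d=ray(f,u,v); return p+d*(z-p[2])/d[2]
def tri(r1,r2):
    A=np.zeros((3,3));b=np.zeros(3);I=np.eye(3)
    for p,d in(r1,r2): M=I-np.outer(d,d);A+=M;b+=M@p
    x=np.linalg.solve(A,b); return x,[np.linalg.norm(np.cross(x-p,d)) for p,d in(r1,r2)]
def blobs(f,box,thr=45,amin=15):
    x0,y0,x1,y1=box; g=f["image"].max(2)[y0:y1,x0:x1]
    n,l,s,c=cv2.connectedComponentsWithStats((g<thr).astype(np.uint8),connectivity=4)
    return [(c[i]+[x0,y0],s[i]) for i in range(1,n) if s[i,4]>=amin]
E
python3 - <<'E'
from h import *
F={n:cams.grab_frame(n) for n in("scene","side","wrist")}
cv2.imwrite("pics/wrist0.png",F["wrist"]["image"][:,:,::-1]); print({k:v for k,v in F["wrist"].items() if k!="image"})
for n,b in(("scene",(270,215,365,280)),("side",(265,215,305,275))):
    for c,s in blobs(F[n],b): print(n,c.round(1),s[:5],onz(F[n],*c,80).round(0))
E
```

```text
{'fx': 363.54407826139357, 'fy': 363.54407826139357, 'cx': 322.2720621173952, 'cy': 235.3371821316607, 'position': array([624.89972752,  76.78191126, 373.1713856 ]), 'orientation': array([ 2.83926372e+00,  1.15942780e-03, -1.78063701e-04])}
scene [289.5 226.7] [17  8  6  8 38] [520.  93.  80.]
scene [304.3 244.3] [31 26  7  8 44] [483. -20.  80.]
scene [346.6 259.9] [73 41  8  9 52] [ 506. -157.   80.]
side [289.3 225.9] [21  8  7  7 39] [520.  86.  80.]
side [279.4 240. ] [11 21  8  9 51] [485. -26.  80.]
side [292.3 259.2] [24 40  8 10 62] [ 506. -163.   80.]
```

View pics/wrist0.png

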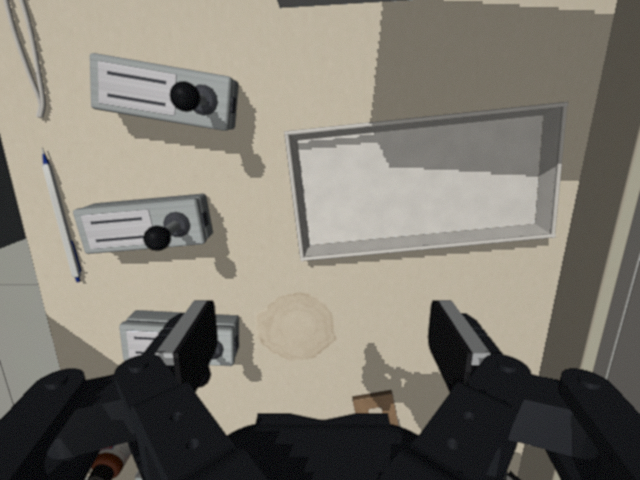

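The wrist view shows balls at (184,97), (157,238) and, partly hidden, (200,373). The tray rim corners are at (288,132), (565,103), (552,236) and (304,260), and the lid outlines are clear on the left and middle boxes.

Run:
```python
from h import *
F={n:cams.grab_frame(n) for n in("scene","side","wrist")}
B={"L":((289.5,226.7),(289.3,225.9),(184,97)),"M":((304.3,244.3),(279.4,240),(157,238)),"R":((346.6,259.9),(292.3,259.2),None)}
for k,(a,b,c) in B.items():
    print(k,*[(x.round(0),np.round(e,1)) for x,e in [tri(ray(F["scene"],*a),ray(F["side"],*b))]], onz(F["wrist"],*c,80).round(0) if c else "")
W=F["wrist"]
for q in [(288,132),(565,103),(552,236),(304,260)]: print("tray",onz(W,*q,23).round(0))
for k,Q in {"L":[(93,54),(238,77),(92,104),(219,128)],"M":[(76,208),(205,195),(86,252),(210,242)]}.items():
    print(k,[onz(W,*q,36).round(0)[:2] for q in Q])
# lid masks: neutral grey pixels
im=W["image"].astype(int)
for k,(x0,y0,x1,y1) in {"L":(80,40,245,140),"M":(65,185,220,262)}.items():
    s=im[y0:y1,x0:x1]; m=((s[...,0]-s[...,2])<18).astype(np.uint8)
    m=cv2.morphologyEx(m,cv2.MORPH_OPEN,np.ones((5,5)))
    c=max(cv2.findContours(m,0,2)[0],key=cv2.contourArea)
    p=np.array([onz(W,q[0]+x0,q[1]+y0,36)[:2] for q in c[:,0]],np.float32)
    print(k,cv2.minAreaRect(p))
```

```text
L (array([522.,  95.,  78.]), array([1., 1.])) [520.  95.  80.]
M (array([485., -16.,  77.]), array([0.5, 0.5])) [485. -17.  80.]
R (array([ 507., -156.,   78.]), array([1., 1.])) 
tray [593.  68.  23.]
tray [845.  93.  23.]
tray [857. -33.  23.]
tray [606. -59.  23.]
L [array([432., 131.]), array([553., 114.]), array([423.,  92.]), array([533.,  72.])]
M [array([391.,  -1.]), array([515.,  11.]), array([392., -46.]), array([515., -35.])]
L ((487.62994384765625, 100.00877380371094), (46.904815673828125, 127.51593780517578), 80.75098419189453)
M ((453.24755859375, -18.71306610107422), (131.57460021972656, 53.34952926635742), 5.068429470062256)
```

```bash
python3 -m crank '[[-0.003,-0.028,0.02,0,0,-0.017,0.45],[-0.007,-0.056,0.045,0,0,-0.035,0.45],[-0.010,-0.084,0.07,0,0,-0.052,0.45],[-0.014,-0.112,0.095,0,0,-0.07,0.45],[-0.017,-0.140,0.115,0,0,-0.087,0.45]]' && python3 -m crank '[[0,0,0,0,0,0,0.45],[0,0,0,0,0,0,0.45]]'
python3 - <<'E'
from h import *
print({k:v for k,v in r.sense().items() if k in("eef_pos","opening","contact_force","tcp_rot")})
f=cams.grab_frame("wrist"); cv2.imwrite("pics/w1.png",f["image"][:,:,::-1])
E
```

```text
clock: 0.9
eef_pos: [483.5, -17.1, 134.2]
tcp_rot: [-3.141, -0.0, 1.659]
contact_force: [1.0, 0.4, -0.5]
opening: 0.552
grasp_force: 0.0
clock: 1.1
eef_pos: [485.1, -17.1, 135.4]
tcp_rot: [3.142, -0.0, 1.657]
contact_force: [-0.4, 0.4, 0.1]
opening: 0.548
grasp_force: 0.0
{'eef_pos': array([485.06223086, -17.05744418, 135.38675709]), 'tcp_rot': array([ 3.14155939e+00, -1.38496599e-05,  1.65737301e+00]), 'contact_force': array([-0.37469045,  0.40664106,  0.08465729]), 'opening': 0.5480911363922132}
```

View pics/w1.png

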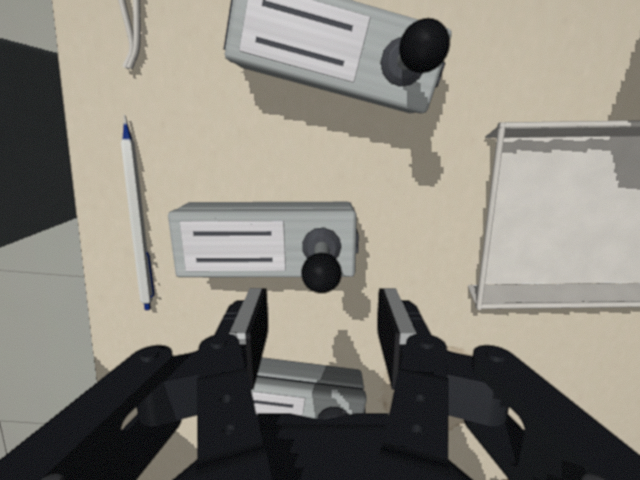

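The middle ball at (321,271) is centred between the fingers at (255,330) and (395,330), and the box lies square to the tool. I'll go down and rock it towards the robot.

```bash
python3 -m crank '[[0,0,0.02,0,0,0,0.45],[0,0,0.04,0,0,0,0.45],[0,0,0.054,0,0,0,0.45],[0,0,0.054,0,0,0,0.45]]' && python3 -m crank '[[0,-0.004,0,0,0,0,0.45],[0,-0.007,0,0,0,0,0.45],[0,-0.01,0,0,0,0,0.45],[0,-0.013,0,0,0,0,0.45],[0,-0.014,0,0,0,0,0.45]]' && python3 -m crank '[[0,-0.002,0,0,0,0,0.45],[0,-0.004,0,0,0,0,0.45],[0,-0.006,0,0,0,0,0.45],[0,-0.006,0,0,0,0,0.45]]'
python3 - <<'E'
from h import *
f=cams.grab_frame("wrist"); cv2.imwrite("pics/w2.png",f["image"][:,:,::-1])
E
```

```text
clock: 1.55
eef_pos: [485.8, -16.9, 80.6]
tcp_rot: [-3.141, -0.0, 1.658]
contact_force: [-0.6, 0.5, -0.0]
opening: 0.552
grasp_force: 0.0
clock: 2.05
eef_pos: [471.3, -18.2, 81.8]
tcp_rot: [3.14, 0.0, 1.658]
contact_force: [2.4, 0.8, 1.3]
opening: 0.546
grasp_force: 0.9
clock: 2.45
eef_pos: [465.8, -18.8, 81.6]
tcp_rot: [3.14, 0.0, 1.658]
contact_force: [3.6, 0.3, 2.3]
opening: 0.552
grasp_force: 2.0
```

View pics/w2.png

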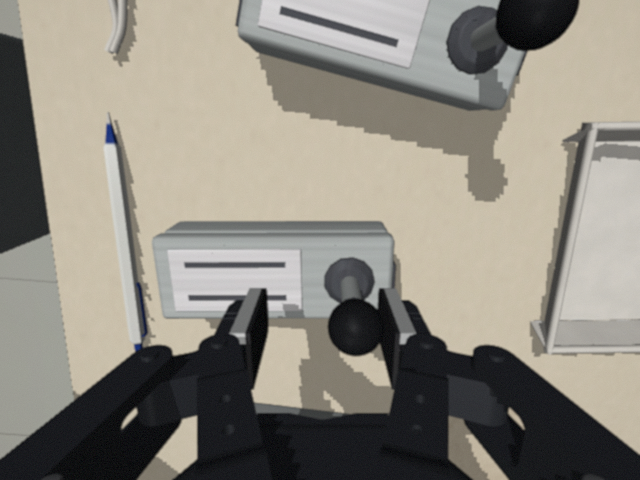

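The force is 2.4–3.6 N from first contact. The stem, from (349,280) to the ball at (355,326), is still upright and the box slid about 6 mm, so the middle box is sound. I'll back off and lift, and check the cabinet's corner before going left.

```bash
python3 -m crank '[[0,0.006,0,0,0,0,0.45],[0,0.006,-0.02,0,0,0,0.45],[0,0.006,-0.05,0,0,0,0.45],[0,0.006,-0.07,0,0,0,0.45],[0,0.006,-0.07,0,0,0,0.45]]'
python3 - <<'E'
from h import *
f=cams.grab_frame("scene"); g=cams.grab_frame("side")
for q in [(300,228),(255,218)]: print(onz(f,*q,0).round(0))
print(onz(g,309,236,0).round(0), "dropper base",onz(f,348,335,0).round(0),"reel",onz(f,229,236,0).round(0))
E
```

```text
clock: 3.0
eef_pos: [471.7, -18.2, 153.0]
tcp_rot: [3.14, 0.0, 1.658]
contact_force: [-0.0, -0.4, -0.4]
opening: 0.55
grasp_force: 0.0
[640. 201.   0.]
[579. 363.   0.]
[592. 215.   0.] dropper base [ 375. -303.    0.] reel [444. 305.   0.]
```

```bash
python3 -m crank '[[0.027,0.015,0,0,0,0.06,0.45],[0.054,0.029,0,0,0,0.12,0.45],[0.081,0.044,0,0,0,0.18,0.45],[0.108,0.059,0,0,0,0.244,0.45],[0.108,0.059,0,0,0,0.244,0.45]]'
python3 - <<'E'
from h import *
f=cams.grab_frame("wrist"); cv2.imwrite("pics/w3.png",f["image"][:,:,::-1])
im=f["image"]; print(r.sense()["eef_pos"].round(1))
for c,s in blobs(f,(260,150,400,300),40,200): print(c.round(0),s,onz(f,*c,80).round(0))
E
```

```text
clock: 3.6
eef_pos: [520.9, 97.0, 149.7]
tcp_rot: [-3.14, -0.0, 1.414]
contact_force: [-0.0, 0.3, -0.1]
opening: 0.552
grasp_force: 0.0
[519.8  95.5 149.6]
[323. 265.] [  45   98   36   36 1005] [521.  96.  80.]
```

View pics/w3.png

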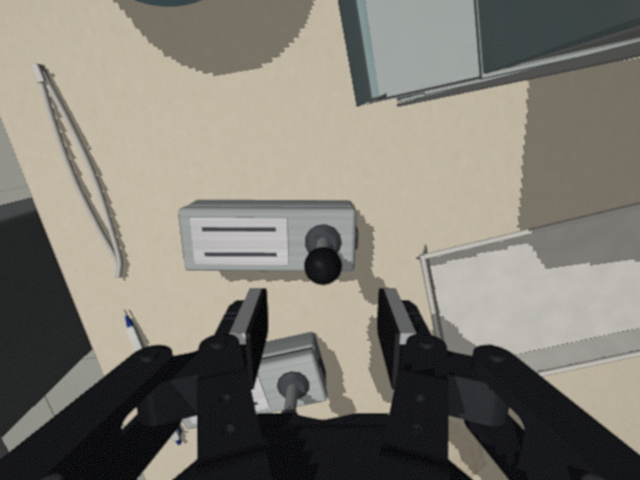

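The left ball at (323,265) is centred and the box is square to the tool; the cabinet at top right is clear. I'll go down and push towards the robot.

```bash
python3 -m crank '[[0,0,0.03,0,0,0,0.45],[0,0,0.055,0,0,0,0.45],[0,0,0.068,0,0,0,0.45],[0,0,0.068,0,0,0,0.45]]' && python3 -m crank '[[0,-0.004,0,0,0,0,0.45],[0,-0.007,0,0,0,0,0.45],[0,-0.01,0,0,0,0,0.45],[0,-0.013,0,0,0,0,0.45],[0,-0.015,0,0,0,0,0.45]]' && python3 -m crank '[[0,-0.002,0,0,0,0,0.45],[0,-0.003,0,0,0,0,0.45],[0,-0.003,0,0,0,0,0.45]]'
```

```text
clock: 4.05
eef_pos: [518.3, 93.5, 81.1]
tcp_rot: [-3.137, 0.002, 1.414]
contact_force: [0.5, -0.3, 0.3]
opening: 0.553
grasp_force: 0.0
clock: 4.55
eef_pos: [506.6, 97.1, 84.1]
tcp_rot: [3.139, -0.001, 1.414]
contact_force: [2.8, -0.2, 0.7]
opening: 0.553
grasp_force: 1.8
clock: 4.85
eef_pos: [503.7, 97.5, 83.8]
tcp_rot: [3.139, -0.001, 1.414]
contact_force: [5.8, -0.1, 3.2]
opening: 0.548
grasp_force: 2.5
```

2.8–5.8 N at once: the left box is sound too. Next is the right box.

```bash
python3 -m crank '[[0,0.004,0,0,0,0,0.45],[0,0.006,-0.02,0,0,0,0.45],[0,0.006,-0.05,0,0,0,0.45],[0,0.006,-0.07,0,0,0,0.45],[0,0.006,-0.07,0,0,0,0.45]]' && python3 -m crank '[[-0.03,0.005,0,0,0,-0.03,0.45],[-0.065,0.010,0,0,0,-0.06,0.45],[-0.1,0.016,0,0,0,-0.09,0.45],[-0.135,0.021,0,0,0,-0.12,0.45],[-0.17,0.027,0,0,0,-0.157,0.45]]' && python3 -m crank '[[-0.03,0,0,0,0,0,0.45],[-0.06,0,0,0,0,0,0.45],[-0.08,0,0,0,0,0,0.45],[-0.08,0,0,0,0,0,0.45]]'
python3 - <<'E'
from h import *
f=cams.grab_frame("wrist"); cv2.imwrite("pics/w4.png",f["image"][:,:,::-1])
im=f["image"]; print(r.sense()["eef_pos"].round(1))
for c,s in blobs(f,(260,150,400,300),40,200): print(c.round(0),s,onz(f,*c,80).round(0))
E
```

```text
clock: 5.35
eef_pos: [509.2, 96.5, 155.1]
tcp_rot: [3.14, -0.001, 1.414]
contact_force: [1.0, -0.4, -0.2]
opening: 0.551
grasp_force: 0.0
clock: 5.85
eef_pos: [507.0, -76.8, 151.8]
tcp_rot: [-3.138, -0.001, 1.572]
contact_force: [0.8, -0.6, -0.0]
opening: 0.55
grasp_force: 0.0
clock: 6.25
eef_pos: [507.5, -157.4, 151.8]
tcp_rot: [-3.139, -0.001, 1.568]
contact_force: [0.8, -0.1, -0.3]
opening: 0.552
grasp_force: 0.0
[ 507.4 -156.2  151.9]
[320. 258.] [ 43  91  35  36 975] [ 506. -155.   80.]
```

View pics/w4.png

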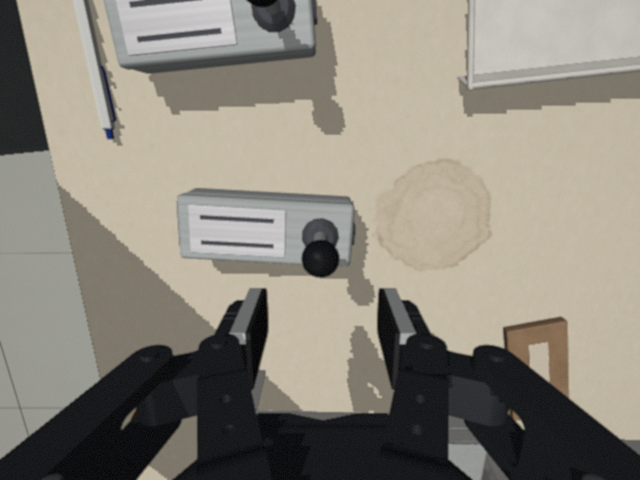

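The right ball at (320,258) is centred and its box is turned about -2°. I'll go down and rock it towards the robot.

```bash
python3 -m crank '[[0,0,0.03,0,0,0.02,0.45],[0,0,0.055,0,0,0.035,0.45],[0,0,0.07,0,0,0.035,0.45],[0,0,0.07,0,0,0.035,0.45]]' && python3 -m crank '[[0,-0.004,0,0,0,0,0.45],[0,-0.008,0,0,0,0,0.45],[0,-0.012,0,0,0,0,0.45],[0,-0.016,0,0,0,0,0.45],[0,-0.016,0,0,0,0,0.45]]' && python3 -m crank '[[0,-0.002,0,0,0,0,0.45],[0,-0.004,0,0,0,0,0.45],[0,-0.006,0,0,0,0,0.45],[0,-0.006,0,0,0,0,0.45]]' && python3 -m crank '[[0,-0.001,0,0,0,0,0.45],[0,-0.002,0,0,0,0,0.45],[0,-0.002,0,0,0,0,0.45]]'
python3 - <<'E'
from h import *
f=cams.grab_frame("wrist"); cv2.imwrite("pics/w5.png",f["image"][:,:,::-1])
E
```

```text
clock: 6.7
eef_pos: [506.4, -153.9, 80.7]
tcp_rot: [-3.136, -0.002, 1.537]
contact_force: [0.2, 0.1, 0.1]
opening: 0.552
grasp_force: 0.0
clock: 7.2
eef_pos: [492.3, -155.2, 83.8]
tcp_rot: [3.141, 0.0, 1.536]
contact_force: [-0.1, -0.4, 0.6]
opening: 0.551
grasp_force: 0.0
clock: 7.6
eef_pos: [486.4, -155.0, 83.2]
tcp_rot: [-3.141, -0.0, 1.536]
contact_force: [0.6, -0.0, -0.6]
opening: 0.549
grasp_force: 0.0
clock: 7.9
eef_pos: [484.6, -154.9, 83.3]
tcp_rot: [-3.141, -0.0, 1.536]
contact_force: [-0.1, -0.2, 0.6]
opening: 0.551
grasp_force: 0.1
```

View pics/w5.png

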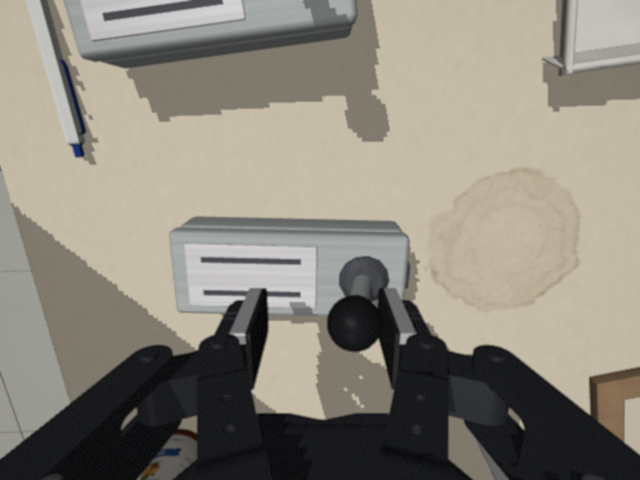

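The ball is now at (353,323) and leans left of its stem foot (362,278), with almost no force: this is the loose one. I'll push it to the stop.

```bash
python3 -m crank '[[0,-0.001,0,0,0,0,0.45],[0,-0.002,0,0,0,0,0.45],[0,-0.003,0,0,0,0,0.45],[0,-0.004,0,0,0,0,0.45],[0,-0.004,0,0,0,0,0.45]]'
```

```text
clock: 8.45
eef_pos: [480.5, -154.8, 83.3]
tcp_rot: [-3.141, -0.0, 1.536]
contact_force: [0.9, -0.1, -0.4]
opening: 0.548
grasp_force: 0.0
```

```bash
python3 -m crank '[[0,-0.001,0,0,0,0,0.45],[0,-0.002,0,0,0,0,0.45],[0,-0.003,0,0,0,0,0.45],[0,-0.003,0,0,0,0,0.45]]'
```

```text
clock: 8.85
eef_pos: [478.1, -154.8, 83.5]
tcp_rot: [3.141, 0.0, 1.536]
contact_force: [3.7, -1.0, 0.7]
opening: 0.554
grasp_force: 1.6
```

At the stop with 3.7 N. Now back through upright and over to the far side.

```bash
python3 -m crank '[[0,0.007,0,0,0,0,0.45],[0,0.014,0,0,0,0,0.45],[0,0.02,0,0,0,0,0.45],[0,0.025,0,0,0,0,0.45],[0,0.03,0,0,0,0,0.45]]' && python3 -m crank '[[0,0.004,0,0,0,0,0.45],[0,0.008,0,0,0,0,0.45],[0,0.012,0,0,0,0,0.45],[0,0.016,0,0,0,0,0.45],[0,0.02,0,0,0,0,0.45]]' && python3 -m crank '[[0,0.001,0,0,0,0,0.45],[0,0.003,0,0,0,0,0.45],[0,0.004,0,0,0,0,0.45],[0,0.004,0,0,0,0,0.45]]'
```

```text
clock: 9.35
eef_pos: [507.8, -155.6, 83.1]
tcp_rot: [-3.141, -0.0, 1.536]
contact_force: [-0.5, -0.1, 1.0]
opening: 0.556
grasp_force: 0.4
clock: 9.85
eef_pos: [528.0, -156.5, 83.3]
tcp_rot: [3.142, 0.0, 1.536]
contact_force: [-0.7, 0.5, 0.8]
opening: 0.547
grasp_force: 0.2
clock: 10.25
eef_pos: [530.9, -156.4, 83.1]
tcp_rot: [-3.14, -0.0, 1.536]
contact_force: [-3.7, -0.4, 2.6]
opening: 0.546
grasp_force: 2.3
```

The far stop is reached with 3.7 N. I'll back off, lift, and turn a quarter over the hinge end.

```bash
python3 -m crank '[[0,-0.006,0,0,0,0,0.45],[0,-0.012,-0.01,0,0,0,0.45],[0,-0.012,-0.04,0,0,0,0.4],[0,-0.012,-0.07,0,0,0,0.2],[0,-0.012,-0.07,0,0,0,0]]' && python3 -m crank '[[0,-0.02,0,0,0,0.14,0],[0,-0.04,0,0,0,0.28,0],[0,-0.06,0,0,0,0.42,0],[0,-0.08,0,0,0,0.56,0],[0,-0.082,0,0,0,0.7,0]]' && python3 -m crank '[[0,0,0,0,0,0.14,0],[0,0,0,0,0,0.28,0],[0,0,0,0,0,0.42,0],[0,0,0,0,0,0.56,0],[0,0,0,0,0,0.7,0]]' && python3 -m crank '[[0,0,0,0,0,0.13,0],[0,0,0,0,0,0.171,0],[0,0,0,0,0,0.171,0]]'
python3 - <<'E'
from h import *
f=cams.grab_frame("wrist"); cv2.imwrite("pics/w6.png",f["image"][:,:,::-1]); print(f["position"],f["orientation"])
E
```

```text
clock: 10.75
eef_pos: [522.1, -156.9, 157.8]
tcp_rot: [3.134, 0.002, 1.536]
contact_force: [0.7, -0.4, 0.3]
opening: 0.916
grasp_force: 0.0
clock: 11.25
eef_pos: [435.0, -152.8, 153.0]
tcp_rot: [-3.14, 0.001, 0.83]
contact_force: [0.9, -0.2, 0.2]
opening: 0.999
grasp_force: 0.0
clock: 11.75
eef_pos: [437.5, -153.2, 153.4]
tcp_rot: [3.141, -0.001, 0.13]
contact_force: [0.7, 0.0, -0.1]
opening: 0.992
grasp_force: 0.0
clock: 12.05
eef_pos: [437.6, -153.2, 153.4]
tcp_rot: [3.142, -0.001, -0.036]
contact_force: [1.5, -0.4, 0.2]
opening: 1.002
grasp_force: 0.0
[ 513.30819457 -154.95742075  276.72040492] [ 2.84048929e+00 -1.02860428e-03 -1.60672685e+00]
```

View pics/w6.png

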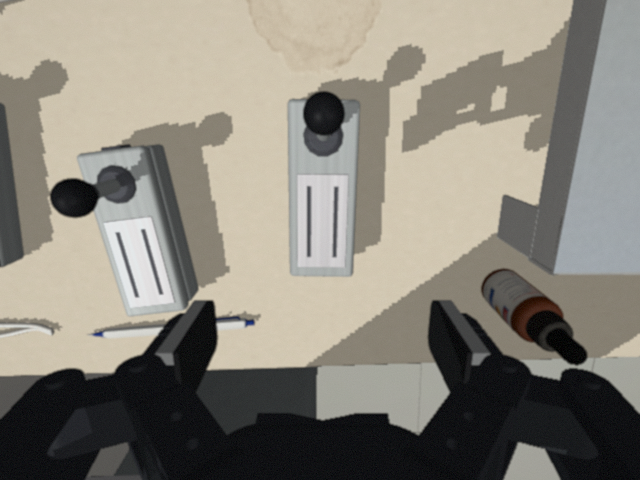

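The lid's corners are at (290,99), (359,102), (290,275) and (353,275), square to the tool. The knob leans to the far side; the dropper and the grey case are on the right.

Run:
```python
from h import *
f=cams.grab_frame("wrist")
P=[onz(f,*q,36)[:2] for q in[(290,99),(359,102),(290,275),(353,275)]]
for p in P: print(p.round(1))
print("hinge mid",(P[2]+P[3])/2,"far mid",(P[0]+P[1])/2)
print([onz(f,*q,0).round(0) for q in[(500,235),(555,272)]], [onz(f,*q,100).round(0) for q in[(555,272)]])
```

```text
[ 527.9 -135.5]
[ 524.7 -178.4]
[ 409.6 -128.4]
[ 408.1 -173.5]
hinge mid [ 408.83684441 -150.95253206] far mid [ 526.28636212 -156.9420804 ]
[array([ 423., -294.,    0.]), array([ 389., -343.,    0.])] [array([ 434., -275.,  100.])]
```

```bash
python3 -m crank '[[-0.002,-0.001,0.03,0,0,0.012,0],[-0.002,-0.001,0.06,0,0,0.012,0],[-0.002,-0.001,0.09,0,0,0.012,0],[-0.002,-0.001,0.115,0,0,0.012,0],[-0.002,-0.001,0.128,0,0,0.012,0]]' && python3 -m crank '[[0,0,0,0,0,0,0.3],[0,0,0,0,0,0,0.4],[0,0,0,0,0,0,0.6],[0,0,0,0,0,0,1],[0,0,0,0,0,0,1]]' 70 && python3 -m crank '[[0,0,0,0,0,0,1],[0,0,0,0,0,0,1],[0,0,0,0,0,0,1]]'
```

```text
clock: 12.65
eef_pos: [434.7, -151.8, 23.5]
tcp_rot: [-3.141, 0.002, -0.046]
contact_force: [0.6, -0.6, 0.4]
opening: 1.001
grasp_force: 0.0
clock: 13.15
eef_pos: [436.4, -152.5, 26.4]
tcp_rot: [3.141, -0.002, -0.047]
contact_force: [-0.8, -1.0, 8.2]
opening: 0.524
grasp_force: 73.0
clock: 13.45
eef_pos: [436.4, -152.5, 26.4]
tcp_rot: [3.141, -0.002, -0.047]
contact_force: [-1.4, -0.9, 8.2]
opening: 0.524
grasp_force: 73.0
```

```bash
python3 -m crank '[[0,0,-0.01,0,0,0,1],[0,0,-0.03,0,0,0,1],[0,0,-0.055,0,0,0,1],[0,0,-0.085,0,0,0,1],[0,0,-0.11,0,0,0,1]]' && python3 -m crank '[[0.015,-0.011,0,0,0,-0.015,1],[0.04,-0.029,0,0,0,-0.03,1],[0.07,-0.05,0,0,0,-0.045,1],[0.1,-0.071,0,0,0,-0.06,1],[0.125,-0.089,0,0,0,-0.075,1]]' && python3 -m crank '[[0.032,-0.016,0,0,0,-0.015,1],[0.064,-0.032,0,0,0,-0.03,1],[0.09,-0.048,0,0,0,-0.045,1],[0.11,-0.064,0,0,0,-0.06,1],[0.131,-0.079,0,0,0,-0.072,1]]' && python3 -m crank '[[0,0,0,0,0,0,1],[0,0,0,0,0,0,1]]'
python3 - <<'E'
from h import *
f=cams.grab_frame("wrist"); cv2.imwrite("pics/w7.png",f["image"][:,:,::-1]); print(f["position"],f["orientation"])
E
```

```text
clock: 13.95
eef_pos: [435.4, -152.0, 137.1]
tcp_rot: [3.142, -0.0, -0.047]
contact_force: [-0.1, -1.6, -4.7]
opening: 0.525
grasp_force: 72.7
clock: 14.45
eef_pos: [565.9, -68.0, 135.9]
tcp_rot: [-3.142, -0.0, 0.029]
contact_force: [0.1, -0.7, -4.5]
opening: 0.527
grasp_force: 72.7
clock: 14.95
eef_pos: [693.6, 14.4, 135.5]
tcp_rot: [-3.141, 0.001, 0.101]
contact_force: [0.5, -0.7, -4.9]
opening: 0.529
grasp_force: 72.7
clock: 15.15
eef_pos: [692.9, 13.7, 135.2]
tcp_rot: [-3.142, 0.001, 0.101]
contact_force: [0.3, -0.3, -4.7]
opening: 0.522
grasp_force: 72.7
[768.5359102   22.33891214 258.37498851] [ 2.83836539e+00 -9.26056052e-04 -1.47034923e+00]
```

View pics/w7.png

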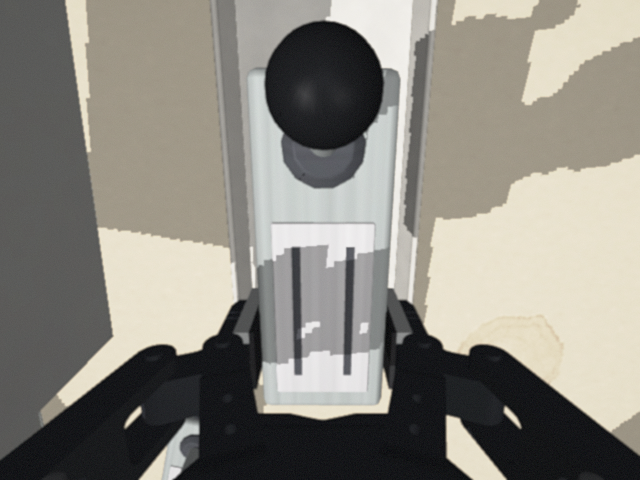

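The box hangs level and square (lid from (250,70) to (382,400)), centred between the tray's side walls at about columns 240 and 410. Lowering now.

```bash
python3 -m crank '[[0,0,0.025,0,0,0,1],[0,0,0.05,0,0,0,1],[0,0,0.075,0,0,0,1],[0,0,0.09,0,0,0,1],[0,0,0.097,0,0,0,1]]' && python3 -m crank '[[0,0,0.003,0,0,0,1],[0,0,0.006,0,0,0,1],[0,0,0.008,0,0,0,1],[0,0,0.009,0,0,0,1],[0,0,0.009,0,0,0,1]]'
```

```text
clock: 15.7
eef_pos: [692.1, 12.8, 36.8]
tcp_rot: [-3.141, 0.003, 0.099]
contact_force: [-0.1, -0.1, -4.7]
opening: 0.525
grasp_force: 72.7
clock: 16.2
eef_pos: [693.8, 13.4, 29.6]
tcp_rot: [3.142, -0.0, 0.1]
contact_force: [-0.2, 0.3, -5.8]
opening: 0.525
grasp_force: 72.7
```

```bash
python3 -m crank '[[0,0,0.0005,0,0,0,1],[0,0,0.001,0,0,0,1],[0,0,0.0015,0,0,0,1],[0,0,0.0015,0,0,0,1]]'
```

```text
clock: 16.6
eef_pos: [693.7, 13.5, 28.3]
tcp_rot: [3.142, -0.0, 0.1]
contact_force: [-3.1, -0.1, 1.0]
opening: 0.526
grasp_force: 73.6
```

The force went from -4.7 to +1 N, so the box is resting on the floor. I'll open a little, within the tray, and lift away.

```bash
python3 -m crank '[[0,0,0,0,0,0,0.44],[0,0,0,0,0,0,0.40],[0,0,0,0,0,0,0.36],[0,0,0,0,0,0,0.33],[0,0,0,0,0,0,0.33]]' && python3 -m crank '[[0,0,-0.01,0,0,0,0.33],[0,0,-0.03,0,0,0,0.33],[0,0,-0.06,0,0,0,0.33],[0,0,-0.1,0,0,0,0.33],[0,0,-0.14,0,0,0,0.33]]' && python3 -m crank '[[-0.03,0,-0.02,0,0,0,0.33],[-0.06,0,-0.04,0,0,0,0.33],[-0.06,0,-0.04,0,0,0,0.33],[-0.06,0,-0.04,0,0,0,0.33]]'
python3 - <<'E'
from h import *
f=cams.grab_frame("wrist"); cv2.imwrite("pics/w8.png",f["image"][:,:,::-1])
s=cams.grab_frame("scene")
for c,t in blobs(s,(270,205,420,280)): print(c.round(1),t[4],onz(s,*c,80).round(0))
E
```

```text
clock: 17.1
eef_pos: [693.7, 13.4, 27.8]
tcp_rot: [3.142, -0.0, 0.1]
contact_force: [-0.8, 0.1, -0.2]
opening: 0.667
grasp_force: 0.0
clock: 17.6
eef_pos: [693.3, 13.4, 169.6]
tcp_rot: [-3.142, 0.0, 0.1]
contact_force: [1.1, -0.2, -0.7]
opening: 0.669
grasp_force: 0.0
clock: 18.0
eef_pos: [634.2, 7.4, 209.2]
tcp_rot: [3.141, -0.002, 0.1]
contact_force: [-0.4, 0.2, 0.3]
opening: 0.679
grasp_force: 0.0
[372.3 209.6] 39 [775.  20.  80.]
[288.2 227.2] 40 [516.  93.  80.]
[302.8 245.1] 48 [477. -21.  80.]
```

View pics/w8.png

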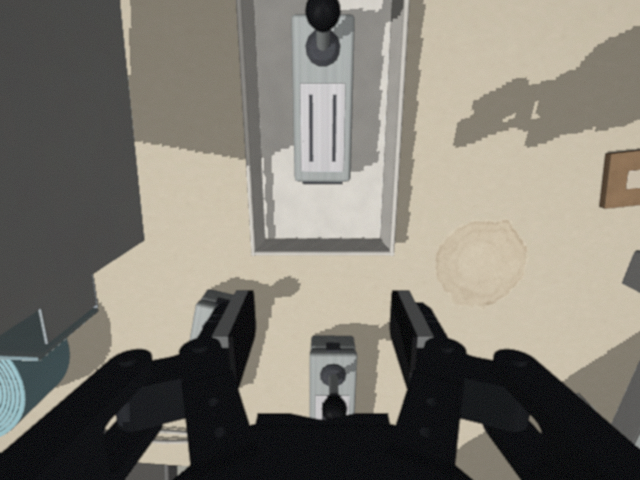

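The box (lid (294,15)–(350,182)) lies flat and centred in the tray. The sound boxes moved only about 5–8 mm and the robot touches nothing.

```bash
python3 -c "
from rig import sign_off
print(sign_off())"
```

```text
the job is handed in; nothing more can be done
None
```

I found the loose knob on the right-hand box and rocked it to both stops. That box is now flat and centred in the steel tray, the two sound boxes shifted only about 4–8 mm, and the job is handed in at about 18 s (no verdict was returned).

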